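Nest the jeweller's graded pots on the cork pad

TASK

Clear the bench by nesting the three metal pots on the round cork pad, largest first: stand the large aluminium pot wholly on the pad, then the brass pot inside it, then the copper pot from the sloped stand inside the brass one, all upright. Lower each pot until it rests on what is under it before letting go, do not drop it, and leave the jar, the ring box and the handpiece where they are.

Things in the scene. Friction and masses are not known exactly. Their poses are not given: they have to be found in the camera images.
- large_center (a point): Large pot: brushed aluminium, open-topped straight round pot, outside diameter 66 mm, height 36 mm, wall 3 mm, floor 4 mm thick, about 100 g. Starts upright on the bench. This point is on its axis, half-way up (18 mm above its underside); z runs up its axis to the mouth.
- medium_center (a point): Medium pot: brass, open-topped straight round pot, outside diameter 52 mm, height 56 mm, wall 3 mm, floor 4 mm thick, about 110 g. Starts upright on the bench. This point is on its axis, half-way up (28 mm above its underside); z runs up its axis to the mouth. Inside the large pot it stands 24 mm above that one's rim, with 4 mm play all round.
- small_center (a point): Small pot: copper, straight, round, open-topped, 38 mm outside diameter, 74 mm high, wall 3, floor 4 mm, about 80 g. Leans in the stand's pocket, axis 0.46 rad (26 deg) off vertical, mouth towards the robot; its upper 46 mm are clear; draw it out along its axis. Point on the axis, half-way up; z along the axis to the mouth. In the medium pot it stands 22 mm above that rim, 4 mm play all round.
- pad_top (a point): Round cork pad, 110 mm across and 4 mm thick, fixed to the bench. This point is the centre of its top face, 4 mm above the bench; z up.
- stand: Sloped wooden stand fixed to the bench: base board 100 x 90 mm and a square wooden pocket (inside 42 x 42 mm, 28 mm deep, walls 6 mm) leaning 0.46 rad towards its own -x. The stand reaches 70 mm above the bench at most. Origin at the centre of its underside, z up, y along its width (the pocket leans about this y axis).
- jar: Amber glass jar with black cap, 42 mm across, 62 mm high, a bystander. Origin at the centre of its underside.
- ringbox: Blue ring box, 55 x 55 x 45 mm, a bystander. Origin at the centre of its underside.
- handpiece: Silver rotary handpiece lying in a grey rest, about 175 mm long along x, 50 mm wide, 46 mm high, a bystander. Origin under the middle of the rest, on the bench.

How it is judged:
On the way, in this order (a step that is already met when the one before it is completed fails the run):
1. the large pot, still in the fingers, stands upright and wholly on the cork pad (horizontal distance between large_center and pad_top below 0.022 m and z of large_center in the frame of pad_top between 0.014 and 0.023 m and angle between large_center's own z axis and vertical below 0.1 rad and contact force between the fingers and large above 0.3 N), for 0.1 s.
2. the medium pot, still in the fingers, is lowered onto the floor of the large pot on the pad (horizontal distance between large_center and pad_top below 0.022 m and z of large_center in the frame of pad_top between 0.014 and 0.023 m and angle between each of large_center, medium_center's own z axis and vertical below 0.1 rad and horizontal distance between medium_center and large_center below 0.008 m and z of medium_center in the frame of large_center between 0.01 and 0.019 m and contact force between the fingers and medium above 0.3 N), for 0.1 s.
3. the small pot, still in the fingers, is lowered upright onto the floor of the medium pot (horizontal distance between large_center and pad_top below 0.022 m and z of large_center in the frame of pad_top between 0.014 and 0.023 m and angle between each of large_center, medium_center, small_center's own z axis and vertical below 0.1 rad and horizontal distance between medium_center and large_center below 0.008 m and z of medium_center in the frame of large_center between 0.01 and 0.019 m and horizontal distance between small_center and medium_center below 0.008 m and z of small_center in the frame of medium_center between 0.009 and 0.018 m and contact force between the fingers and small above 0.3 N), for 0.1 s.
At the end, for the whole second after the job is handed in: The large pot stands upright and wholly on the cork pad (axis within 22 mm of the pad's centre), the medium pot stands on the large pot's floor and the small pot on the medium pot's floor (each within 5 mm of fully down, axes within 8 mm), all within 0.1 rad of upright and at rest (horizontal distance between large_center and pad_top below 0.022 m and z of large_center in the frame of pad_top between 0.014 and 0.023 m and angle between each of large_center, medium_center, small_center's own z axis and vertical below 0.1 rad and horizontal distance between medium_center and large_center below 0.008 m and z of medium_center in the frame of large_center between 0.01 and 0.019 m and horizontal distance between small_center and medium_center below 0.008 m and z of small_center in the frame of medium_center between 0.009 and 0.018 m and linear speed of each of large, medium, small below 0.02 m/s); the robot touches nothing.
It fails at once if the amber jar is moved more than 25 mm or tipped over (distance of jar from where it was at the start of the episode above 0.025 m or angle between jar's own z axis and vertical above 0.4 rad).
It fails at once if the blue ring box is moved more than 25 mm or tipped over (distance of ringbox from where it was at the start of the episode above 0.025 m or angle between ringbox's own z axis and vertical above 0.4 rad).
It fails at once if the handpiece in its rest is moved more than 25 mm or tipped over (distance of handpiece from where it was at the start of the episode above 0.025 m or angle between handpiece's own z axis and vertical above 0.4 rad).
It also fails if it takes over 72 s, if anything falls off the work surface, if the arm or the gripper's body presses on something with over 40 N, if the wrist force passes 120 N, or if a joint passes its speed limit or range.

ROBOT

A 6-joint arm with a two-finger parallel gripper is mounted at the origin on the work surface. World frame = base frame: x ahead of the robot, y to its left, z up, the work surface at z = 0. Lengths are in m, angles in rad, forces in N, time in s.
With the tool pointing down it reaches from about 0.375 to 0.9 m from the base axis. Payload 3.1 kg.
Tool frame: the origin (TCP) lies at the very end of the fingers, on their centre line; the grasp point (between the pads) lies 19 mm behind it; z points along the fingers, y is the direction in which the jaws open and shut (so a half turn about z gives the same grasp; the last joint's range is limited). The gripper opens to 85 mm and grips with 20 to 120 N. Pads are 22 mm wide; open, the fingers measure 114 mm over their backs; the gripper's body (76 mm by 85 mm) begins 54 mm behind the grasp point. The pads swing forward as they close: fully open they stand 13 mm farther back than shut.
Start: joints at [1.115, 0.527, 1.433, -0, 1.181, -0.178], TCP at [0.171, 0.601, 0.231] pointing down, gripper open.
Joint ranges: [-3.08, 3.08], [-0.75, 2.2], [0.22, 2.44], [-1.43, 4.57], [0, 2.65], [-2.85, 2.85]. Speed limits (rad/s): [2.79, 2.79, 3.14, 3.14, 3.14, 3.14].

INTERFACE

Orientations are given as a unit quaternion [w, x, y, z].
In Python, from workcell import read_state, camera, camera_model, finish_job gives the robot as it stands.
- The arm moves only by the tool servo_tool, never from a script. Its arguments are lists of equal length, an entry for each row: "slide": the shift along the tool's x, y, z normalised to -1 to 1, where 1 is 300 mm, a list of three; "turn": the turn, a rotation vector about the tool's x, y, z normalised to -1 to 1, where 1 is 30 degrees, a list of three. A call has 1 to 5 rows; each row is the pose to reach, as a shift and turn from the pose commanded when the call began, along the tool's axes at that moment; what a row does not reach only later rows make up. A row lasts 1/12 s, in which the tool goes at most 41.7 mm and 7.16 degrees, less where a joint would pass 70% of its speed; a pose out of reach is approached as far as the arm can. A call with a number of a shift or a turn outside -1 to 1 is refused whole. A call with a gripper value outside its range is refused whole. "fingers" is the opening, from 0 (shut) to 1 (fully open), set as the call begins (left out, the last holds). The fingers move at their own pace and stop on an object; "newtons" is the grip in N (left out, the last holds). Time passes only in rows, so rows that repeat a pose let the fingers close. It gives the time, the measured TCP pose, the force and the opening at its end, in the units of the state.
- read_state(): the state, without advancing time (a new reading comes with each control period).
- camera(name): name is "side" or "top" or "wrist"; returns (picture, depth): 400x640x3 uint8, red, green, blue; 400x640 float32, m along the optical axis (not along the pixel's ray), 0 where there is no reading.
- camera_model(name): a dict with "camera_matrix" (3x3 intrinsics, pixels), "origin" and "attitude" of the camera in the world; the wrist camera has in their place "mount" (4x4, takes a point from camera to tool coordinates, whose origin is the TCP and whose axes are the flange's). Camera axes: x right, y down, z forward; pixel columns grow to the right and rows downward; lengths in m; the calibration is good to about 2 mm. A picture is of the moment at which its call begins: read the wrist's pose just before it. camera_model takes no time and is no camera call.
- finish_job(): hands the job in, once; it reports no verdict.
The state is a dict: "time": time; "qpos": joint angles; "qvel": joint speeds; "effort": joint torques, N m; "ee_pos": TCP position; "tcp_rot": TCP orientation; "contact_force": force on the tool from outside, world axes, zero at the start; "ft_torque": the same for the moment, N m; "width": opening from 0.0 (shut) to 1.0 (fully open).
Only numpy, scipy, OpenCV 4.12 (cv2) and the standard library are available. Lean on these libraries where they do the work, as an engineer would, in place of code of your own. Each camera call takes 0.05 s, during which the arm holds its last target. There are 200 camera calls.

## Working session

There is one attempt and no reset: what is moved stays moved. The work goes in short steps, Python scripts to look and compute and a tool call to move; the robot and the scene stay as the last step left them, time stands still between calls to the robot, and variables do not carry over. Pictures are saved under pics/ and viewed, about 8 in all and at most 12, crops included, and the job is handed in when it is done.

Besides the shell and the picture viewer there is one more tool, called after "Call:" as name(argument=value, ...) on one line, values as JSON. servo_tool: Moves the arm, as the interface text tells. Scaled input: -1 to 1 covers 300 mm each way for a shift and 30 degrees each way for a turn. Its arguments: {"type":"object","properties":{"slide":{"type":"array"},"turn":{"type":"array"},"fingers":{"type":"number"},"newtons":{"type":"number"}},"required":["slide","turn"]}

```bash
mkdir -p pics; ls; python3 - <<'E'
from workcell import *
import cv2,numpy as np
s=read_state();print(s)
ims=[]
for n in ("top","side"):
    p,d=camera(n);np.savez(f"{n}0.npz",p=p,d=d);m=camera_model(n);print(n,m)
    cv2.imwrite(f"pics/{n}0.png",p[:,:,::-1])
print(camera_model("wrist"))
E
```

```text
pics
{'time': 0.0, 'qpos': array([ 1.11451556e+00,  5.28478878e-01,  1.43390739e+00, -2.16673154e-05,
        1.18138335e+00, -1.78513230e-01]), 'qvel': array([-1.50034807e-03, -5.77440691e-04,  3.35522845e-04,  7.92383134e-05,
        7.81882873e-04, -8.71197898e-04]), 'effort': array([ 2.09950454e-04, -4.42362499e+01, -1.78026617e+01, -8.72011788e-05,
        8.41752189e-03,  2.72666306e-06]), 'ee_pos': array([0.1710459 , 0.60039506, 0.23032418]), 'tcp_rot': array([-3.30192456e-04,  1.38433550e-01,  9.90371126e-01, -1.03724231e-03]), 'contact_force': array([ 0.03945495, -0.22974648,  0.53868219]), 'ft_torque': array([-0.01391986,  0.07646471, -0.04452793]), 'width': 0.9958625996686749}
top {'camera_matrix': array([[423.24147815,   0.        , 315.21694258],
       [  0.        , 423.24147815, 201.31933406],
       [  0.        ,   0.        ,   1.        ]]), 'origin': array([ 0.51798192, -0.06949259,  1.01919697]), 'attitude': array([ 0.0339799 , -0.69568395,  0.71722517, -0.02138373])}
side {'camera_matrix': array([[382.01053005,   0.        , 320.32450282],
       [  0.        , 382.01053005, 204.10969505],
       [  0.        ,   0.        ,   1.        ]]), 'origin': array([ 0.17895704, -0.74988209,  0.62288276]), 'attitude': array([-0.44833459,  0.8480228 , -0.25331882,  0.12523182])}
{'camera_matrix': array([[287.2883747 ,   0.        , 318.52162384],
       [  0.        , 287.2883747 , 194.78591916],
       [  0.        ,   0.        ,   1.        ]]), 'mount': array([[ 1.09398031e-03, -9.65270265e-01, -2.61251066e-01,
         6.54893300e-02],
       [ 9.99998729e-01,  7.52874458e-04,  1.40574198e-03,
        -1.52775877e-04],
       [-1.16023168e-03, -2.61252272e-01,  9.65269861e-01,
        -1.42867599e-01],
       [ 0.00000000e+00,  0.00000000e+00,  0.00000000e+00,
         1.00000000e+00]])}
```

View pics/top0.png

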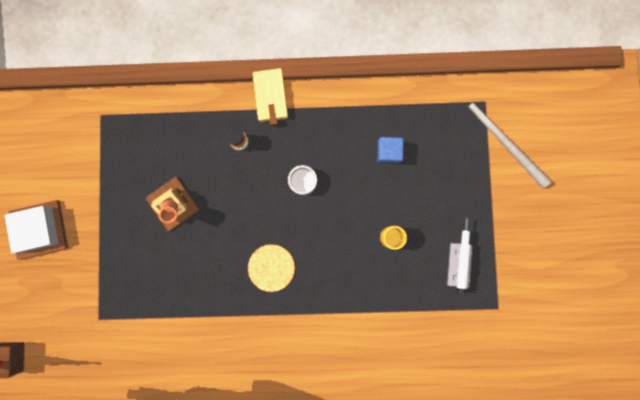

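View pics/side0.png

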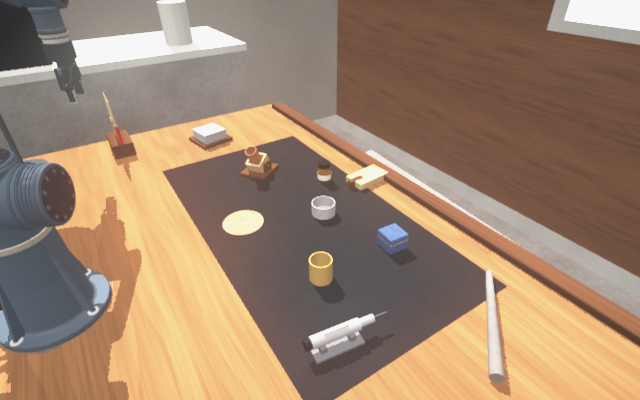

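The top view shows the large pot at (302,180), brass at (393,237), pad at (271,268), and the stand with the copper mouth at (168,211). The jar is at (239,142), the box at (390,150) and the handpiece at (460,262). Next I'll measure these from depth.

```bash
cat > h.py <<'E'
import numpy as np,cv2
from scipy.spatial.transform import Rotation as R
from scipy.optimize import least_squares
from workcell import *
def rot(q): return R.from_quat([q[1],q[2],q[3],q[0]])
def pose(name):
    m=camera_model(name)
    if name=="wrist":
        s=read_state();M=m["mount"];r=rot(s["tcp_rot"]).as_matrix()
        return m["camera_matrix"],r@M[:3,:3],s["ee_pos"]+r@M[:3,3]
    return m["camera_matrix"],rot(m["attitude"]).as_matrix(),m["origin"]
def cloud(d,K,A,o):
    v,u=np.indices(d.shape)
    c=np.stack([(u-K[0,2])/K[0,0]*d,(v-K[1,2])/K[1,1]*d,d],-1)
    return c@A.T+o
def circ(P,r=None):
    f=lambda a:np.hypot(P[:,0]-a[0],P[:,1]-a[1])-(a[2] if r is None else r)
    x0=list(P[:,:2].mean(0))+([.03] if r is None else [])
    s=least_squares(f,x0,loss="soft_l1",f_scale=.001);return s.x,np.abs(s.fun).mean()
E
python3 - <<'E'
from h import *
z={n:np.load(n+"0.npz") for n in("top","side")}
C={n:cloud(z[n]["d"],*pose(n)) for n in z}
def px(n,u,v):return C[n][v,u].round(4)
print("bench",px("top",230,240),px("top",330,240),px("side",280,240))
for nm,(u,v),ru in(("large",(302,180),22),("brass",(393,237),22),("box",(390,150),20),("jar",(239,142),15),("hand",(460,262),40),("stand",(171,204),32)):
    P=C["top"][v-ru:v+ru,u-ru:u+ru].reshape(-1,3)
    P=P[P[:,2]>.012];t=np.percentile(P[:,2],98)
    T=P[P[:,2]>t-.007]
    print(nm,"ztop",t.round(4),"bbox",P.min(0).round(3),P.max(0).round(3),"circ",circ(T),len(T))
p=z["top"]["p"].astype(int);m=(p[:,:,0]>150)&(p[:,:,0]-p[:,:,2]>60);mm=np.zeros_like(m);mm[235:300,240:305]=1
P=C["top"][m&mm];print("pad",circ(P[P[:,2]<.01]),P.min(0),P.max(0))
# stand: color clusters
pp=z["top"]["p"][170:240,135:210,::-1];cv2.imwrite("pics/stand.png",cv2.resize(pp,None,fx=8,fy=8,interpolation=cv2.INTER_CUBIC))
E
```

```text
bench [0.5113 0.1548 0.0028] [ 5.042e-01 -8.520e-02  4.000e-04] [ 0.4908 -0.0602 -0.0011]
large ztop 1.0192 bbox [ 0.518 -0.069  0.012] [0.68  0.007 1.019] circ (array([ 0.53135483, -0.08286551,  0.01891216]), np.float64(1.2008280481090594e-09)) 6
brass ztop 1.0192 bbox [ 0.482 -0.256  0.012] [ 0.532 -0.069  1.019] circ (array([ 0.53135483, -0.08286551,  0.01891216]), np.float64(1.214592381532098e-09)) 11
box ztop 0.0491 bbox [ 0.518 -0.262  0.012] [ 0.741 -0.069  1.019] circ (array([ 0.71134541, -0.23265225,  0.02161814]), np.float64(0.011064011727058993)) 514
jar ztop 0.0658 bbox [ 0.518 -0.069  0.012] [0.769 0.146 1.019] circ (array([0.74960652, 0.12751209, 0.01359621]), np.float64(0.00645491893266119)) 208
hand ztop 1.0192 bbox [ 0.376 -0.415  0.012] [ 0.537 -0.069  1.019] circ (array([ 0.53135483, -0.08286551,  0.01891216]), np.float64(1.2040294941617624e-09)) 21
stand ztop 1.0192 bbox [ 0.518 -0.069  0.012] [0.664 0.351 1.019] circ (array([ 0.53135484, -0.08286552,  0.01891217]), np.float64(1.2645992412962936e-09)) 22
pad (array([0.44298462, 0.05801286, 0.03988961]), np.float64(0.011077733202816258)) [ 0.38703389 -0.06949259 -0.00365508] [0.51798192 0.11343359 1.01919697]
```

View pics/stand.png

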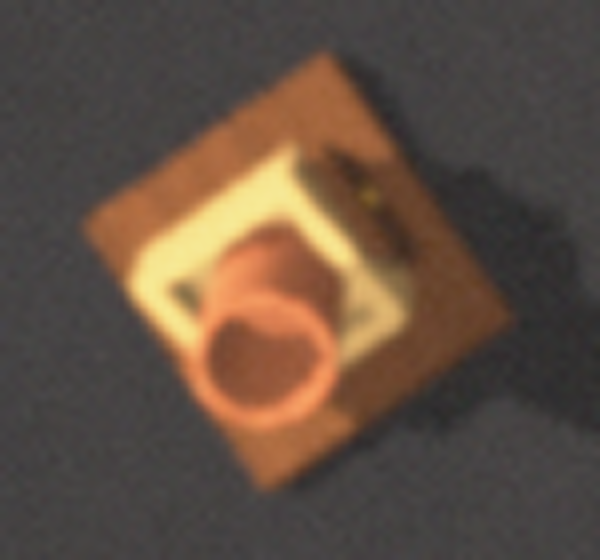

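```bash
python3 - <<'E'
from h import *
z={n:np.load(n+"0.npz") for n in("top","side")}
C={n:cloud(z[n]["d"],*pose(n)) for n in z}
for n in z:C[n][z[n]["d"]==0]=np.nan
def near(n,x,y,r):
    P=C[n].reshape(-1,3);k=np.hypot(P[:,0]-x,P[:,1]-y)<r;return P[k],k
from numpy import median
# local bench plane
for nm,u,v in(("large",302,180),("brass",393,237),("box",390,150),("jar",239,142),("hand",460,262),("stand",171,204),("pad",271,268)):
    K,A,o=pose("top");ray=A@np.array([(u-K[0,2])/K[0,0],(v-K[1,2])/K[1,1],1]);c=(o+ray*(.03-o[2])/ray[2])[:2]
    for n in z:
        P,_=near(n,*c,.07);b=P[P[:,2]<.009]
        T=P[P[:,2]>.013] if nm!="pad" else b
        t=np.percentile(T[:,2],97) if len(T) else 0
        Q=T[T[:,2]>t-.006]
        print(nm,n,c.round(3),"bench",median(b[:,2]).round(4),"ztop",t.round(4),"bbox",T.min(0).round(3),T.max(0).round(3),"rimcirc",circ(Q)[0].round(4),len(Q))
p=z["top"]["p"].astype(int)
m=(p[:,:,0]-p[:,:,2]>60);P=C["top"][m&(np.hypot(C["top"][...,0]-.44,C["top"][...,1]-.058)<.075)]
print("pad colour centre",P.mean(0),P.min(0),P.max(0),len(P), "r",np.sqrt(2*P[:,:2].var(0).sum()/2*2))
for n in z:
    hsv=cv2.cvtColor(z[n]["p"],cv2.COLOR_RGB2HSV)
    Q,k=near(n,.52,.275,.085);hv=hsv.reshape(-1,3)[k]
    g=np.isfinite(Q[:,2])
    for lo,hi in((.004,.02),(.02,.06),(.06,.08),(.08,.12)):
        s=g&(Q[:,2]>lo)&(Q[:,2]<hi);print(n,lo,s.sum(),Q[s].mean(0).round(4),np.median(hv[s],0))
E
```

```text
large top [ 0.647 -0.023] bench 0.0014 ztop 0.0393 bbox [ 0.615 -0.057  0.014] [0.68  0.007 0.042] rimcirc [ 0.6474 -0.0245  0.0313] 109
large side [ 0.647 -0.023] bench -0.0005 ztop 0.0357 bbox [ 0.613 -0.058  0.013] [0.678 0.01  0.037] rimcirc [ 0.6453 -0.0252  0.0314] 110
brass top [ 0.507 -0.231] bench 0.0012 ztop 0.0588 bbox [ 0.482 -0.256  0.013] [ 0.532 -0.205  0.062] rimcirc [ 0.5066 -0.2302  0.0242] 92
brass side [ 0.507 -0.231] bench -0.0002 ztop 0.0559 bbox [ 0.478 -0.257  0.013] [ 0.531 -0.205  0.058] rimcirc [ 0.5041 -0.2308  0.0243] 145
box top [ 0.712 -0.233] bench 0.0012 ztop 0.0479 bbox [ 0.684 -0.262  0.014] [ 0.741 -0.205  0.05 ] rimcirc [ 0.7119 -0.2331  0.0213] 508
box side [ 0.712 -0.233] bench -0.0006 ztop 0.0445 bbox [ 0.681 -0.264  0.013] [ 0.739 -0.206  0.046] rimcirc [ 0.7078 -0.236   0.0221] 346
jar top [0.743 0.124] bench 0.001 ztop 0.0652 bbox [0.729 0.107 0.013] [0.769 0.146 0.067] rimcirc [0.7497 0.1277 0.0135] 202
jar side [0.743 0.124] bench -0.0009 ztop 0.0612 bbox [0.726 0.105 0.014] [0.767 0.145 0.062] rimcirc [0.7464 0.1261 0.0147] 74
hand top [ 
[... 667 characters left out ...]
0.054] bench 0.0023 ztop 0.0051 bbox [ 0.375 -0.015 -0.003] [0.513 0.124 0.007] rimcirc [0.4414 0.0517 0.047 ] 1171
pad colour centre [0.4428477  0.05788363 0.003948  ] [ 0.38703389  0.00230892 -0.00365508] [0.49909563 0.11526007 0.0108868 ] 1784 r 0.056745065605862934
top 0.004 430 [0.5554 0.2708 0.0088] [ 11. 142. 105.]
top 0.02 235 [0.5861 0.2818 0.0428] [ 15. 140. 185.]
top 0.06 109 [0.5833 0.28   0.0696] [ 10. 154. 158.]
top 0.08 130 [0.5764 0.2737 0.09  ] [ 10.  158.  223.5]
side 0.004 183 [0.5713 0.2722 0.0094] [ 11. 116. 138.]
side 0.02 178 [0.5805 0.2706 0.0395] [ 16. 100. 172.]
side 0.06 82 [0.5768 0.2723 0.0711] [  9. 123. 163.]
side 0.08 82 [0.574  0.2753 0.088 ] [  9. 122. 169.]
```

Call:
servo_tool(slide=[[-0.523,-0.392,0.083],[-0.523,-0.392,0.083],[-0.523,-0.392,0.083],[-0.523,-0.392,0.083],[-0.523,-0.392,0.083]], turn=[[0,0,0],[0,0,0],[0,0,0],[0,0,0],[0,0,0]])

```text
time: 0.52
ee_pos: [0.2908, 0.4421, 0.2056]
tcp_rot: [-0.0, 0.139, 0.99, -0.001]
contact_force: [0.1, 0.6, 0.9]
width: 1.0
```

Call:
servo_tool(slide=[[-0.523,-0.392,0.083],[-0.523,-0.392,0.083],[-0.523,-0.392,0.083],[-0.523,-0.392,0.083],[-0.523,-0.392,0.083]], turn=[[0,0,0],[0,0,0],[0,0,0],[0,0,0],[0,0,0]])

```text
time: 0.93
ee_pos: [0.41, 0.2862, 0.181]
tcp_rot: [-0.0, 0.139, 0.99, -0.0]
contact_force: [0.8, 0.2, 0.6]
width: 1.002
```

Call:
servo_tool(slide=[[-0.523,-0.392,0.083],[-0.523,-0.392,0.083],[-0.523,-0.392,0.083],[-0.523,-0.392,0.083],[-0.523,-0.392,0.083]], turn=[[0,0,0],[0,0,0],[0,0,0],[0,0,0],[0,0,0]])

```text
time: 1.35
ee_pos: [0.5291, 0.1298, 0.156]
tcp_rot: [0.0, 0.139, 0.99, -0.0]
contact_force: [1.0, 1.3, -0.0]
width: 1.001
```

Call:
servo_tool(slide=[[-0.523,-0.392,0.083],[-0.523,-0.392,0.083],[-0.523,-0.392,0.083],[-0.523,-0.392,0.083],[-0.523,-0.392,0.083]], turn=[[0,0,0],[0,0,0],[0,0,0],[0,0,0],[0,0,0]])

```text
time: 1.77
ee_pos: [0.6476, -0.0267, 0.1309]
tcp_rot: [0.0, 0.139, 0.99, -0.0]
contact_force: [0.3, -0.0, 0.6]
width: 1.0
```

```bash
cat >> h.py <<'E'
def look(tag,save=True):
    K,A,o=pose("wrist");s=read_state();p,d=camera("wrist")
    np.savez(tag,p=p,d=d,K=K,A=A,o=o,tcp=s["ee_pos"],q=s["tcp_rot"])
    if save:cv2.imwrite(f"pics/{tag}.png",p[:,:,::-1])
    C=cloud(d,K,A,o);C[d==0]=np.nan
    return p,d,C,s
def totool(dw,s): return rot(s["tcp_rot"]).inv().apply(dw)
def rimfit(C,x,y,rad,h):
    P=C.reshape(-1,3);P=P[np.hypot(P[:,0]-x,P[:,1]-y)<rad];P=P[(P[:,2]>h-.006)&(P[:,2]<h+.006)]
    return circ(P),len(P),np.median(P[:,2])
E
python3 - <<'E'
from h import *
p,d,C,s=look("w1");print(s["ee_pos"],s["tcp_rot"])
print(rimfit(C,.646,-.025,.05,.036))
T=rot(s["tcp_rot"]).inv().apply(C.reshape(-1,3)-s["ee_pos"]).reshape(C.shape)
near=T[...,2]<.04
for sg in(-1,1):
    k=near&(sg*T[...,1]>.02)&(abs(T[...,0])<.03)&(abs(T[...,1])<.08);Q=T[k]
    print(sg,len(Q),np.nanmin(Q,0) if len(Q) else 0,np.nanmax(Q,0) if len(Q) else 0)
E
```

```text
[ 0.64763834 -0.02672653  0.1308617 ] [ 3.77936551e-04  1.39311850e-01  9.90248444e-01 -2.91296595e-04]
((array([ 0.64675881, -0.02335905,  0.03098775]), np.float64(0.0007993081067931206)), 1006, np.float64(0.035706068541816155))
-1 21284 [-0.01325748 -0.07472652 -0.10315257] [ 0.02046665 -0.02000094 -0.01256935]
1 21306 [-0.01292508  0.020005   -0.10321253] [ 0.02051299  0.07467717 -0.01285795]
```

View pics/w1.png

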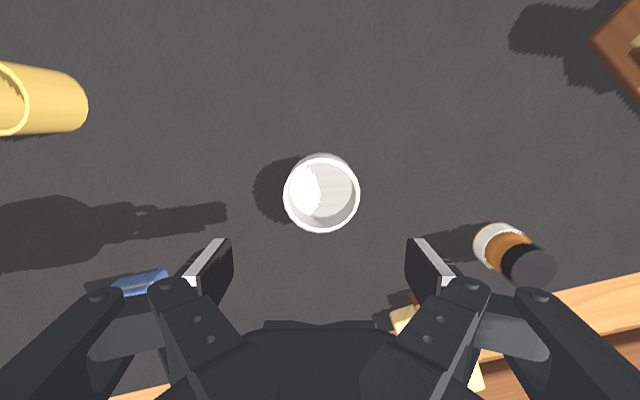

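The wrist view shows the large pot at (322,193) between the open jaws. The jaw tips sit 13 mm behind the TCP. Next I'll descend and grip it.

Call:
servo_tool(slide=[[0.005,0.009,0.13],[0.005,0.009,0.26],[0.005,0.009,0.36],[0.005,0.009,0.43],[0.005,0.009,0.43]], turn=[[0,0,0],[0,0,0],[0,0,0],[0,0,0],[0,0,0]])

```text
time: 2.23
ee_pos: [0.6407, -0.0195, -0.0028]
tcp_rot: [-0.006, 0.139, 0.99, 0.0]
contact_force: [-0.4, 0.4, -0.4]
width: 0.999
```

Call:
servo_tool(slide=[[0,0,0],[0,0,0],[0,0,0],[0,0,0],[0,0,0]], turn=[[0,0,0],[0,0,0],[0,0,0],[0,0,0],[0,0,0]], fingers=0, newtons=50)

```text
time: 2.65
ee_pos: [0.6462, -0.0205, 0.0043]
tcp_rot: [0.001, 0.138, 0.99, -0.0]
contact_force: [-0.5, -0.7, -2.0]
width: 0.765
```

Call:
servo_tool(slide=[[0,0,0],[0,0,0],[0,0,-0.02],[0,0,-0.05],[0,0,-0.1]], turn=[[0,0,0],[0,0,0],[0,0,0],[0,0,0],[0,0,0]])

```text
time: 3.07
ee_pos: [0.6439, -0.0202, 0.0321]
tcp_rot: [-0.002, 0.138, 0.99, 0.0]
contact_force: [1.2, -0.2, -1.2]
width: 0.768
```

```bash
python3 - <<'E'
from h import *
p,d,C,s=look("w2",0);s2=read_state();print(s["ee_pos"],s2["ee_pos"],s2["tcp_rot"],s2["contact_force"])
(f,r),n,z=rimfit(C,.646,-.022,.05,.066);print(f,r,n,z)
P=C.reshape(-1,3);P=P[np.hypot(P[:,0]-f[0],P[:,1]-f[1])<.034];P=P[(P[:,2]>.05)]
print(np.histogram(P[:,2],np.arange(.05,.09,.004)))
c=np.array([f[0],f[1],z]);t=np.array([.443,.0575,.043])-c
print("delta world to placed",t.round(4),"tool slide/0.3",(totool(t,s2)/.3).round(4),"r off tool",totool(c-s2["ee_pos"],s2).round(4))
E
```

```text
[ 0.64391362 -0.02022197  0.03209813] [ 0.64646367 -0.02063741  0.03591724] [ 1.63869338e-03  1.38409014e-01  9.90373793e-01 -9.78016648e-05] [0.3888868  0.1155886  1.48268977]
[ 0.64605184 -0.0207872   0.03169587] 0.002216543846993249 4069 0.06422223745064806
(array([1108,  982,  837, 2600,  222,  185,  111,    0,    0]), array([0.05 , 0.054, 0.058, 0.062, 0.066, 0.07 , 0.074, 0.078, 0.082,
       0.086]))
delta world to placed [-0.2031  0.0783 -0.0212] tool slide/0.3 [0.7227 0.0654 0.0684] r off tool [ 0.0003 -0.0002 -0.0283]
```

Call:
servo_tool(slide=[[0.1,0.009,0],[0.22,0.02,0],[0.35,0.031,0],[0.48,0.042,0],[0.6,0.053,0]], turn=[[0,0,0],[0,0,0],[0,0,0],[0,0,0],[0,0,0]])

```text
time: 3.53
ee_pos: [0.4745, 0.0447, 0.0333]
tcp_rot: [0.0, 0.139, 0.99, 0.0]
contact_force: [0.1, 0.1, -1.6]
width: 0.766
```

Call:
servo_tool(slide=[[0.08,0.007,0],[0.124,0.011,0.01],[0.124,0.011,0.02],[0.124,0.011,0.03],[0.124,0.011,0.03]], turn=[[0,0,0],[0,0,0],[0,0,0],[0,0,0],[0,0,0]])

```text
time: 3.95
ee_pos: [0.4441, 0.057, 0.0235]
tcp_rot: [0.002, 0.139, 0.99, 0.0]
contact_force: [0.5, -0.0, -1.5]
width: 0.768
```

```bash
python3 - <<'E'
from h import *
p,d,C,s=look("w3");s=read_state();print(s["ee_pos"],s["tcp_rot"],s["contact_force"])
K,A,o=pose("top");pt,dt=camera("top");Ct=cloud(dt,K,A,o)
x,y,z=s["ee_pos"];print("top rim",rimfit(Ct,x,y,.045,z+.033))
print("wrist rim",rimfit(C,x,y,.04,z+.033))
h=pt.astype(int);m=(h[:,:,0]-h[:,:,2]>60)&(np.hypot(Ct[...,0]-.443,Ct[...,1]-.0575)<.07)
print(m.sum());h=p.astype(int);m=(h[:,:,0]-h[:,:,2]>60)&(np.hypot(C[...,0]-.443,C[...,1]-.0575)<.08)&(C[...,2]<.012)
Q=C[m];e=np.hypot(*(Q[:,:2]-[.443,.0575]).T);print("wrist pad",m.sum())
# outer edge points by angle bin
a=np.arctan2(Q[:,1]-.0575,Q[:,0]-.443);b=((a+np.pi)/(2*np.pi)*36).astype(int)
E_=np.array([Q[b==i][np.argmax(e[b==i])] for i in range(36) if (b==i).sum()>20 and e[b==i].max()>.045]);print(len(E_),circ(E_))
E
```

```text
[0.44423401 0.05693955 0.02355465] [1.67787208e-03 1.38681319e-01 9.90335638e-01 6.96623853e-06] [-0.32118219  0.23669044 -1.30796576]
top rim ((array([0.44624732, 0.05586265, 0.03252432]), np.float64(0.0008902498772250819)), 27, np.float64(0.05564836037144705))
wrist rim ((array([0.44578847, 0.05656016, 0.03137746]), np.float64(0.001538683835585807)), 3974, np.float64(0.055467828114547556))
515
wrist pad 8836
21 (array([0.44304043, 0.05802512, 0.05550485]), np.float64(0.00023447236880842737))
```

View pics/w3.png

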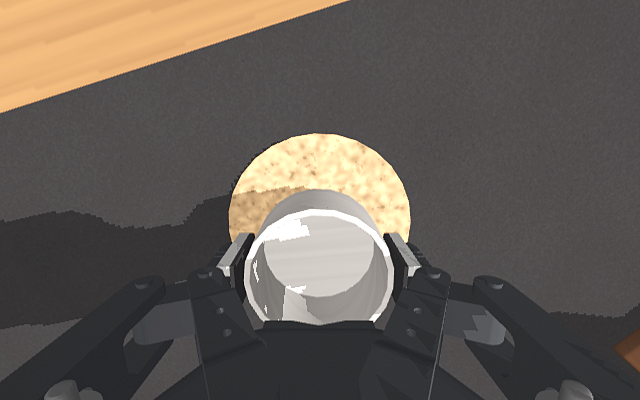

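The pot hangs level over the pad centre, which the wrist view fits at (0.443, 0.058). Next I'll lower it.

Call:
servo_tool(slide=[[0.003,0.002,0.015],[0.003,0.002,0.03],[0.003,0.002,0.042],[0.003,0.002,0.05],[0.003,0.002,0.055]], turn=[[0,0,0],[0,0,0],[0,0,0],[0,0,0],[0,0,0]])

```text
time: 4.47
ee_pos: [0.4409, 0.0583, 0.0077]
tcp_rot: [0.0, 0.139, 0.99, -0.0]
contact_force: [-2.7, -0.7, 31.6]
width: 0.762
```

Call:
servo_tool(slide=[[0,0,0],[0,0,0],[0,0,0]], turn=[[0,0,0],[0,0,0],[0,0,0]])

```text
time: 4.72
ee_pos: [0.4409, 0.0583, 0.0079]
tcp_rot: [0.0, 0.138, 0.99, -0.0]
contact_force: [-2.3, -0.0, 8.9]
width: 0.766
```

Call:
servo_tool(slide=[[0,0,0],[0,0,0],[0,0,0],[0,0,0],[0,0,0]], turn=[[0,0,0],[0,0,0],[0,0,0],[0,0,0],[0,0,0]], fingers=1)

```text
time: 5.13
ee_pos: [0.4408, 0.0584, 0.007]
tcp_rot: [-0.0, 0.138, 0.99, -0.0]
contact_force: [-0.6, 0.6, -0.7]
width: 0.994
```

Call:
servo_tool(slide=[[0,0,-0.05],[0,0,-0.15],[0,0,-0.25],[0,0,-0.35],[0,0,-0.4]], turn=[[0,0,0],[0,0,0],[0,0,0],[0,0,0],[0,0,0]])

```text
time: 5.55
ee_pos: [0.4418, 0.0584, 0.1298]
tcp_rot: [0.002, 0.138, 0.99, 0.0]
contact_force: [0.6, -0.7, -0.5]
width: 0.996
```

```bash
python3 - <<'E'
from h import *
p,d,C,s=look("w4",0);s=read_state();print(s["ee_pos"],s["tcp_rot"],s["width"])
print(rimfit(C,.442,.057,.045,.04))
t=np.array([.5058,-.2303,.13])-s["ee_pos"];print(totool(t,s)/.3)
E
```

```text
[0.44305299 0.05832786 0.13122552] [3.77457472e-03 1.38260825e-01 9.90388656e-01 7.82970011e-05] 1.0020842275541697
((array([0.44302839, 0.05791054, 0.03099466]), np.float64(0.0007935111215550091)), 1037, np.float64(0.03976564717366929))
[-0.46460686 -0.86803457  0.00650823]
```

Call:
servo_tool(slide=[[-0.05,-0.1,0],[-0.11,-0.22,0],[-0.17,-0.33,0],[-0.23,-0.44,0],[-0.28,-0.54,0]], turn=[[0,0,0],[0,0,0],[0,0,0],[0,0,0],[0,0,0]])

```text
time: 6.02
ee_pos: [0.4776, -0.1225, 0.1267]
tcp_rot: [0.0, 0.139, 0.99, -0.0]
contact_force: [0.8, -0.1, -1.7]
width: 1.003
```

Call:
servo_tool(slide=[[-0.06,-0.11,0],[-0.12,-0.22,0],[-0.165,-0.3,0],[-0.185,-0.328,0],[-0.185,-0.328,0]], turn=[[0,0,0],[0,0,0],[0,0,0],[0,0,0],[0,0,0]])

```text
time: 6.43
ee_pos: [0.5044, -0.233, 0.1265]
tcp_rot: [0.001, 0.14, 0.99, -0.0]
contact_force: [0.8, 1.2, 0.6]
width: 0.995
```

```bash
python3 - <<'E'
from h import *
p,d,C,s=look("w5",0);s=read_state();print(s["ee_pos"],s["tcp_rot"],s["width"])
(f,r),n,z=rimfit(C,.5058,-.2303,.045,.056);print(f,r,n,z)
t=np.array([f[0],f[1],.034])-s["ee_pos"];print(totool(t,s)/.3)
E
```

```text
[ 0.50311199 -0.23043503  0.12633627] [-7.21630483e-04  1.39364577e-01  9.90240706e-01  5.81573883e-04] 1.0004638870147753
[ 0.50535677 -0.22972545  0.02404596] 0.0007859214978978545 951 0.05588848399043023
[-0.00702886  0.00404607  0.30778077]
```

Call:
servo_tool(slide=[[-0.007,0.004,0.08],[-0.007,0.004,0.18],[-0.007,0.004,0.26],[-0.007,0.004,0.3],[-0.007,0.004,0.307]], turn=[[0,0,0],[0,0,0],[0,0,0],[0,0,0],[0,0,0]])

```text
time: 6.9
ee_pos: [0.5037, -0.2264, 0.0327]
tcp_rot: [-0.003, 0.138, 0.99, 0.002]
contact_force: [-0.5, -0.1, 0.5]
width: 0.997
```

Call:
servo_tool(slide=[[0,0,0],[0,0,0],[0,0,0],[0,0,0],[0,0,0]], turn=[[0,0,0],[0,0,0],[0,0,0],[0,0,0],[0,0,0]], fingers=0, newtons=50)

```text
time: 7.32
ee_pos: [0.5068, -0.2299, 0.037]
tcp_rot: [0.001, 0.138, 0.99, -0.0]
contact_force: [-0.3, 1.5, 7.1]
width: 0.593
```

Call:
servo_tool(slide=[[0,0,0],[0,0,0],[0,0,0],[0,0,0],[0,0,0]], turn=[[0,0,0],[0,0,0],[0,0,0],[0,0,0],[0,0,0]])

```text
time: 7.73
ee_pos: [0.5068, -0.2299, 0.037]
tcp_rot: [0.001, 0.139, 0.99, -0.0]
contact_force: [-1.3, 1.9, 6.7]
width: 0.59
```

Call:
servo_tool(slide=[[0,0,-0.04],[0,0,-0.1],[0,0,-0.16],[0,0,-0.2],[0,0,-0.2]], turn=[[0,0,0],[0,0,0],[0,0,0],[0,0,0],[0,0,0]])

```text
time: 8.15
ee_pos: [0.5077, -0.231, 0.0986]
tcp_rot: [0.003, 0.138, 0.99, -0.002]
contact_force: [-0.1, -0.4, -0.3]
width: 0.59
```

Call:
servo_tool(slide=[[0.04,0.08,0],[0.1,0.19,0],[0.16,0.3,0],[0.22,0.41,0],[0.28,0.52,0]], turn=[[0,0,0],[0,0,0],[0,0,0],[0,0,0],[0,0,0]])

```text
time: 8.57
ee_pos: [0.4671, -0.0554, 0.0951]
tcp_rot: [-0.0, 0.139, 0.99, 0.0]
contact_force: [-0.5, 0.6, -0.5]
width: 0.591
```

Call:
servo_tool(slide=[[0.05,0.1,0],[0.11,0.2,0],[0.16,0.29,0],[0.188,0.344,0],[0.188,0.344,0]], turn=[[0,0,0],[0,0,0],[0,0,0],[0,0,0],[0,0,0]])

```text
time: 8.98
ee_pos: [0.4395, 0.0611, 0.095]
tcp_rot: [-0.001, 0.136, 0.991, 0.0]
contact_force: [0.3, -0.5, -1.6]
width: 0.59
```

Call:
servo_tool(slide=[[0,0,0],[0,0,0]], turn=[[0,0,0],[0,0,0]])

```text
time: 9.15
ee_pos: [0.4428, 0.0575, 0.0952]
tcp_rot: [0.001, 0.138, 0.99, -0.0]
contact_force: [0.2, -0.0, -0.2]
width: 0.586
```

```bash
python3 - <<'E'
from h import *
p,d,C,s=look("w6");s=read_state();x,y,z=s["ee_pos"];print(s["ee_pos"],s["tcp_rot"],s["width"],s["contact_force"])
P=C.reshape(-1,3);P=P[np.hypot(P[:,0]-x,P[:,1]-y)<.028];print(np.histogram(P[:,2],np.arange(z,z+.03,.003)))
print("brass rim",rimfit(C,x,y,.030,z+.019),"large",rimfit(C,.443,.058,.045,.04))
K,A,o=pose("side");p,d=camera("side");cv2.imwrite("pics/s6.png",cv2.resize(p[150:260,180:320,::-1],None,fx=4,fy=4))
Q=cloud(d,K,A,o);Q[d==0]=np.nan;np.savez("s6",p=p,d=d)
P=Q.reshape(-1,3);P=P[(np.hypot(P[:,0]-x,P[:,1]-y)<.03)&(P[:,2]>z-.033)&(P[:,2]<z+.0)]
# fit cylinder r=26 tilted
f=lambda a:np.hypot(P[:,0]-a[0]-a[2]*(P[:,2]-z),P[:,1]-a[1]-a[3]*(P[:,2]-z))-.026
r=least_squares(f,[x,y,0,0],loss="soft_l1",f_scale=.001);print("side cyl",r.x,np.abs(r.fun).mean(),len(P))
E
```

```text
[0.44289661 0.05717288 0.09516815] [ 6.00862415e-04  1.38906473e-01  9.90305317e-01 -1.02765936e-04] 0.5914296994841616 [-0.2591782  -1.33664341 -1.01292102]
(array([ 398,  462,  483,  519,  561,  657, 1955,  115,  135]), array([0.09516815, 0.09816815, 0.10116815, 0.10416815, 0.10716815,
       0.11016815, 0.11316815, 0.11616815, 0.11916815, 0.12216815]))
brass rim ((array([0.44128676, 0.05801044, 0.02425171]), np.float64(0.0010062188030993142)), 3260, np.float64(0.1139772510821507)) large ((array([0.4430005 , 0.05787777, 0.03099356]), np.float64(0.0008106759329646168)), 722, np.float64(0.0399412306318284))
side cyl [ 0.44161215  0.05735534 -0.00473769 -0.03040808] 0.0009468639579931367 221
```

View pics/w6.png

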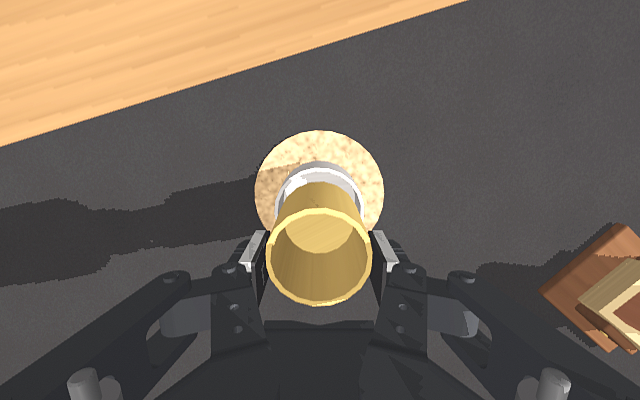

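The brass pot hangs above the large pot with its mouth at (320,255), offset 1.7 mm in x. I'll correct that and lower in stages.

Call:
servo_tool(slide=[[-0.005,0,0],[-0.005,0,0.03],[-0.005,0,0.06],[-0.005,0,0.09],[-0.005,0,0.11]], turn=[[0,0,0],[0,0,0],[0,0,0],[0,0,0],[0,0,0]])

```text
time: 9.67
ee_pos: [0.4428, 0.0575, 0.0606]
tcp_rot: [-0.001, 0.139, 0.99, -0.0]
contact_force: [0.5, -0.8, -1.1]
width: 0.591
```

Call:
servo_tool(slide=[[0,0,0.015],[0,0,0.03],[0,0,0.04],[0,0,0.04]], turn=[[0,0,0],[0,0,0],[0,0,0],[0,0,0]])

```text
time: 10.0
ee_pos: [0.4432, 0.0578, 0.0495]
tcp_rot: [-0.001, 0.138, 0.99, -0.0]
contact_force: [-0.4, -0.1, -0.6]
width: 0.589
```

Call:
servo_tool(slide=[[0,0,0.006],[0,0,0.012],[0,0,0.016],[0,0,0.016]], turn=[[0,0,0],[0,0,0],[0,0,0],[0,0,0]])

```text
time: 10.33
ee_pos: [0.4435, 0.0577, 0.0453]
tcp_rot: [0.0, 0.138, 0.99, -0.0]
contact_force: [-0.1, 0.6, -1.2]
width: 0.589
```

Call:
servo_tool(slide=[[0,0,0.004],[0,0,0.007],[0,0,0.007],[0,0,0.007]], turn=[[0,0,0],[0,0,0],[0,0,0],[0,0,0]])

```text
time: 10.67
ee_pos: [0.4435, 0.0577, 0.0449]
tcp_rot: [0.001, 0.138, 0.99, -0.0]
contact_force: [-1.4, -0.9, 15.4]
width: 0.588
```

```bash
python3 - <<'E'
from h import *
p,d,C,s=look("w7",0);print(s["ee_pos"],s["contact_force"])
print("brass rim",rimfit(C,.4435,.0577,.030,.064))
E
```

```text
[0.44351673 0.05767864 0.04485599] [-1.41210235 -0.85439087 15.3793799 ]
brass rim ((array([0.4419627 , 0.05813807, 0.02424793]), np.float64(0.0010041815280734377)), 3246, np.float64(0.06376454219948652))
```

Call:
servo_tool(slide=[[0,0,0],[0,0,0],[0,0,0],[0,0,0],[0,0,0]], turn=[[0,0,0],[0,0,0],[0,0,0],[0,0,0],[0,0,0]], fingers=1)

```text
time: 11.13
ee_pos: [0.4434, 0.0577, 0.043]
tcp_rot: [-0.0, 0.138, 0.99, -0.0]
contact_force: [-0.1, 0.3, -0.2]
width: 1.005
```

Call:
servo_tool(slide=[[0,0,-0.05],[0,0,-0.15],[0,0,-0.25],[0,0,-0.35],[0,0,-0.4]], turn=[[0,0,0],[0,0,0],[0,0,0],[0,0,0],[0,0,0]])

```text
time: 11.55
ee_pos: [0.4446, 0.0576, 0.1659]
tcp_rot: [0.002, 0.138, 0.99, 0.0]
contact_force: [0.5, -0.4, 0.1]
width: 0.998
```

```bash
python3 - <<'E'
from h import *
p,d,C,s=look("w8",0);s=read_state();print(s["ee_pos"],s["tcp_rot"],s["width"],s["qpos"])
print(rimfit(C,.443,.058,.030,.064),rimfit(C,.443,.058,.045,.04))
# small pot fit from top+side first images
P=[]
for n in("top","side"):
    z=np.load(n+"0.npz");Q=cloud(z["d"],*pose(n));Q[z["d"]==0]=np.nan
    P.append(Q[(np.hypot(Q[...,0]-.575,Q[...,1]-.275)<.04)&(Q[...,2]>.068)])
for Q in P+[np.vstack(P)]:
    def f(a):
        u=np.array([np.sin(a[3])*np.cos(a[2]),np.sin(a[3])*np.sin(a[2]),np.cos(a[3])])
        w=Q-np.array([a[0],a[1],.08]);w=w-np.outer(w@u,u);rr=np.linalg.norm(w,axis=1)
        return np.minimum(abs(rr-.019),abs(rr-.016))
    b=[least_squares(f,[.578,.277,y,.46],loss="soft_l1",f_scale=.001) for y in(-2.6,-2.1,2.6)]
    b=min(b,key=lambda r:r.cost);print("small",b.x,abs(b.fun).mean(),len(Q))
E
```

```text
[0.44586908 0.05753072 0.16733067] [3.99080276e-03 1.38285787e-01 9.90384324e-01 7.02875302e-05] 0.999920581024497 [-1.21163923e-01  3.97460986e-01  1.93230351e+00  4.76803836e-07
  8.03845294e-01 -1.41449763e+00]
((array([0.4423179, 0.0581537, 0.024044 ]), np.float64(0.0008058683758683609)), 717, np.float64(0.06389371196749458)) ((array([0.43902952, 0.05892685, 0.02755143]), np.float64(0.002657075593025974)), 776, np.float64(0.03997158316555188))
small [ 0.57671129  0.27554883 -2.5680593   0.44821336] 0.0005133617815533432 193
small [ 0.57451512  0.27464794 -2.41612756  0.42661627] 0.0007717660934955349 139
small [0.57636578 0.27528152 3.72801681 0.47727664] 0.0007057659005920595 332
```

```bash
cat >> h.py <<'E'
def target(az=-2.555,tilt=.46):
    u=np.array([np.sin(tilt)*np.cos(az),np.sin(tilt)*np.sin(az),np.cos(tilt)])
    z=-u;y=np.array([np.sin(az),-np.cos(az),0]);x=np.cross(y,z)
    return u,R.from_matrix(np.stack([x,y,z],1))
def plan(p0,R0,p1,R1,n):
    rv=(R0.inv()*R1).as_rotvec();Rk=R0;out=[]
    for i in range(n):
        sl=Rk.inv().apply((p1-p0)/n)/.3;out.append((sl.round(3),np.degrees(rv/n/30).round(3)));Rk=Rk*R.from_rotvec(rv/n)
    return out
E
python3 - <<'E'
from h import *
s=read_state();u,R1=target();print(u,R1.as_matrix())
R0=rot(s["tcp_rot"]);print(np.degrees((R0.inv()*R1).magnitude()))
for o in plan(s["ee_pos"],R0,np.array([.5722,.2726,.09])+.05*u,R1,2):print(o)
E
```

```text
[-0.369734   -0.24573704  0.8960525 ] [[-7.46260805e-01 -5.53526496e-01  3.69733997e-01]
 [-4.95988799e-01  8.32831567e-01  2.45737040e-01]
 [-4.43948107e-01 -4.16333634e-17 -8.96052498e-01]]
55.47897186455423
(array([-0.08 ,  0.374,  0.055]), array([-0.192, -0.404, -0.809]))
(array([-0.207,  0.303,  0.121]), array([-0.192, -0.404, -0.809]))
```

Call:
servo_tool(slide=[[-0.016,0.075,0.011],[-0.032,0.15,0.022],[-0.048,0.224,0.033],[-0.064,0.3,0.044],[-0.08,0.374,0.055]], turn=[[-0.038,-0.081,-0.162],[-0.077,-0.162,-0.324],[-0.115,-0.242,-0.485],[-0.154,-0.323,-0.647],[-0.192,-0.404,-0.809]])

```text
time: 12.02
ee_pos: [0.4972, 0.16, 0.146]
tcp_rot: [0.111, -0.075, 0.99, 0.035]
contact_force: [-0.9, 0.4, 0.5]
width: 0.998
```

Call:
servo_tool(slide=[[-0.041,0.061,0.024],[-0.083,0.121,0.048],[-0.124,0.182,0.073],[-0.166,0.242,0.097],[-0.207,0.303,0.121]], turn=[[-0.038,-0.081,-0.162],[-0.077,-0.162,-0.324],[-0.115,-0.242,-0.485],[-0.154,-0.323,-0.647],[-0.192,-0.404,-0.809]])

```text
time: 12.43
ee_pos: [0.5498, 0.2594, 0.1292]
tcp_rot: [0.213, -0.279, 0.934, 0.067]
contact_force: [0.9, 1.2, -0.2]
width: 1.004
```

Call:
servo_tool(slide=[[0,0,0],[0,0,0],[0,0,0]], turn=[[0,0,0],[0,0,0],[0,0,0]])

```text
time: 12.68
ee_pos: [0.5494, 0.258, 0.1297]
tcp_rot: [0.212, -0.276, 0.935, 0.067]
contact_force: [-0.3, -0.3, 0.3]
width: 1.0
```

```bash
python3 - <<'E'
from h import *
p,d,C,s=look("w9");s=read_state();print(s["ee_pos"],s["tcp_rot"],s["qpos"].round(3))
hsv=cv2.cvtColor(p,cv2.COLOR_RGB2HSV)
g=(np.hypot(C[...,0]-.575,C[...,1]-.275)<.045)&(C[...,2]>.06)&(C[...,2]<.11);Q=C[g]
def U(a):return np.array([np.sin(a[3])*np.cos(a[2]),np.sin(a[3])*np.sin(a[2]),np.cos(a[3])])
def f(a):
    w=Q-np.array([a[0],a[1],.08]);w=w-np.outer(w@U(a),U(a));rr=np.linalg.norm(w,axis=1)
    return np.minimum(abs(rr-.019),abs(rr-.016))
b=least_squares(f,[.5764,.2753,-2.555,.46],loss="soft_l1",f_scale=.001);print(b.x,abs(b.fun).mean(),len(Q))
u=U(b.x);w=Q-np.array([b.x[0],b.x[1],.08]);h=w@u;rr=np.linalg.norm(w-np.outer(h,u),axis=1)
k=rr<.021;print(np.histogram(h[k],np.arange(-.02,.03,.002)))
E
```

```text
[0.54961965 0.25792448 0.13013157] [ 0.21221293 -0.27641429  0.93491223  0.06708157] [ 0.164  0.555  1.907  0.609  0.321 -2.528]
[ 0.57634017  0.27596833 -2.53368352  0.47232117] 0.0008301954454505623 2006
(array([ 35,  43,  41,  57,  69,  71,  70,  71,  73,  77,  73,  74,  97,
        78,  95,  76, 288, 412,   1,   0,   0,   0,   0,   0]), array([-2.00000000e-02, -1.80000000e-02, -1.60000000e-02, -1.40000000e-02,
       -1.20000000e-02, -1.00000000e-02, -8.00000000e-03, -6.00000000e-03,
       -4.00000000e-03, -2.00000000e-03, -1.73472348e-17,  2.00000000e-03,
        4.00000000e-03,  6.00000000e-03,  8.00000000e-03,  1.00000000e-02,
        1.20000000e-02,  1.40000000e-02,  1.60000000e-02,  1.80000000e-02,
        2.00000000e-02,  2.20000000e-02,  2.40000000e-02,  2.60000000e-02,
        2.80000000e-02]))
```

View pics/w9.png

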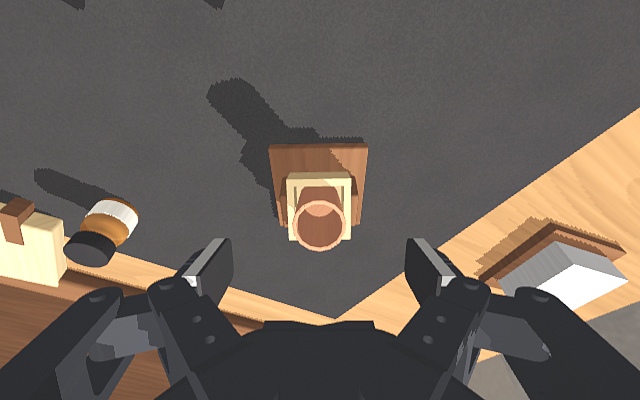

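The stand is square in the view, with the copper mouth at (320,225) between the jaws. Next I'll compute the approach.

```bash
python3 - <<'E'
from h import *
s=read_state();u,R1=target();R0=rot(s["tcp_rot"])
g=np.array([.5763,.2758,.08])-.0035*u
print(np.degrees((R0.inv()*R1).as_rotvec()))
for o in plan(s["ee_pos"],R0,g+.045*u,R1,1)+plan(g+.045*u,R1,g,R1,1):print(o)
E
```

```text
[ 0.17114335 -0.6384627  -0.70874634]
(array([-0.022,  0.   ,  0.059]), array([ 0.006, -0.021, -0.024]))
(array([-0.  , -0.  ,  0.15]), array([0., 0., 0.]))
```

Call:
servo_tool(slide=[[-0.011,0,0.03],[-0.022,0,0.059],[-0.022,0,0.1],[-0.022,0,0.15],[-0.022,0,0.18]], turn=[[0.006,-0.021,-0.024],[0.006,-0.021,-0.024],[0.006,-0.021,-0.024],[0.006,-0.021,-0.024],[0.006,-0.021,-0.024]])

```text
time: 13.15
ee_pos: [0.5751, 0.2746, 0.0838]
tcp_rot: [0.219, -0.281, 0.932, 0.066]
contact_force: [0.1, -0.3, -0.4]
width: 0.999
```

Call:
servo_tool(slide=[[0,0,0.02],[0,0,0.029],[0,0,0.029],[0,0,0.029]], turn=[[0,0,0],[0,0,0],[0,0,0],[0,0,0]])

```text
time: 13.48
ee_pos: [0.5778, 0.2769, 0.0771]
tcp_rot: [0.219, -0.282, 0.932, 0.066]
contact_force: [-0.3, -0.3, -0.3]
width: 1.0
```

```bash
python3 - <<'E'
from h import *
s=read_state();u,R1=target();R0=rot(s["tcp_rot"])
print(s["ee_pos"],s["contact_force"],s["qpos"],np.degrees((R0.inv()*R1).as_rotvec()))
print("grasp err tool mm",1e3*R0.inv().apply(np.array([.5763,.2758,.08])-.0035*u-s["ee_pos"]))
E
```

```text
[0.57780368 0.27690467 0.07705368] [-0.28574848 -0.31963831 -0.31891931] [ 0.19160403  0.68268259  1.85858161  0.79812108  0.24147269 -2.71277862] [-0.0013613   0.06999084  0.07281613]
grasp err tool mm [ 0.36217804 -0.08721282  0.03207967]
```

Call:
servo_tool(slide=[[0,0,0],[0,0,0],[0,0,0],[0,0,0],[0,0,0]], turn=[[0,0,0],[0,0,0],[0,0,0],[0,0,0],[0,0,0]], fingers=0, newtons=50)

```text
time: 13.9
ee_pos: [0.5778, 0.2771, 0.0775]
tcp_rot: [0.219, -0.282, 0.932, 0.066]
contact_force: [-0.4, -0.8, 3.3]
width: 0.413
```

Call:
servo_tool(slide=[[0,0,0],[0,0,0],[0,0,0],[0,0,0],[0,0,0]], turn=[[0,0,0],[0,0,0],[0,0,0],[0,0,0],[0,0,0]])

```text
time: 14.32
ee_pos: [0.5779, 0.277, 0.0775]
tcp_rot: [0.219, -0.282, 0.932, 0.066]
contact_force: [-3.1, -0.6, 5.0]
width: 0.411
```

Call:
servo_tool(slide=[[0,0,-0.03],[0,0,-0.07],[0,0,-0.12],[0,0,-0.17],[0,0,-0.22]], turn=[[0,0,0],[0,0,0],[0,0,0],[0,0,0],[0,0,0]])

```text
time: 14.73
ee_pos: [0.5526, 0.2605, 0.1359]
tcp_rot: [0.218, -0.282, 0.932, 0.066]
contact_force: [-0.4, -0.0, -0.5]
width: 0.408
```

```bash
python3 - <<'E'
from h import *
s=read_state();R0=rot(s["tcp_rot"]);print(s["ee_pos"],s["contact_force"],s["width"],s["qpos"])
R1=R.from_quat([.1385,.99036,0,0])
for o in plan(s["ee_pos"],R0,np.array([.4425,.058,.155]),R1,3):print(o)
E
```

```text
[0.55261985 0.26052218 0.13587446] [-0.41051109 -0.03014918 -0.50206625] 0.4080446636257946 [ 0.16750898  0.54763045  1.90218538  0.60888194  0.32222297 -2.53656597]
(array([ 0.194, -0.119, -0.12 ]), array([0.127, 0.274, 0.541]))
(array([ 0.166, -0.178, -0.084]), array([0.127, 0.274, 0.541]))
(array([ 0.118, -0.223, -0.05 ]), array([0.127, 0.274, 0.541]))
```

Call:
servo_tool(slide=[[0.03,-0.02,-0.04],[0.08,-0.05,-0.06],[0.12,-0.07,-0.08],[0.16,-0.095,-0.1],[0.194,-0.119,-0.12]], turn=[[0.025,0.055,0.108],[0.05,0.11,0.216],[0.076,0.164,0.325],[0.1,0.22,0.433],[0.127,0.274,0.541]])

```text
time: 15.15
ee_pos: [0.5152, 0.1925, 0.1419]
tcp_rot: [0.148, -0.143, 0.978, 0.045]
contact_force: [0.3, -0.2, -0.6]
width: 0.41
```

Call:
servo_tool(slide=[[0.033,-0.036,-0.017],[0.066,-0.071,-0.034],[0.1,-0.107,-0.05],[0.133,-0.142,-0.067],[0.166,-0.178,-0.084]], turn=[[0.025,0.055,0.108],[0.05,0.11,0.216],[0.076,0.164,0.325],[0.1,0.22,0.433],[0.127,0.274,0.541]])

```text
time: 15.57
ee_pos: [0.479, 0.125, 0.1485]
tcp_rot: [0.075, -0.002, 0.997, 0.022]
contact_force: [0.6, -0.0, -1.0]
width: 0.416
```

Call:
servo_tool(slide=[[0.024,-0.045,-0.01],[0.047,-0.09,-0.02],[0.071,-0.134,-0.03],[0.095,-0.178,-0.04],[0.118,-0.223,-0.05]], turn=[[0.025,0.055,0.108],[0.05,0.11,0.216],[0.076,0.164,0.325],[0.1,0.22,0.433],[0.127,0.274,0.541]])

```text
time: 15.98
ee_pos: [0.4425, 0.0575, 0.155]
tcp_rot: [-0.0, 0.14, 0.99, -0.0]
contact_force: [0.2, -0.2, -1.2]
width: 0.411
```

Call:
servo_tool(slide=[[0,0,0],[0,0,0],[0,0,0]], turn=[[0,0,0],[0,0,0],[0,0,0]])

```text
time: 16.23
ee_pos: [0.4431, 0.0583, 0.155]
tcp_rot: [0.001, 0.138, 0.99, 0.0]
contact_force: [1.1, -0.1, -1.0]
width: 0.408
```

```bash
python3 - <<'E'
from h import *
p,d,C,s=look("w10");s=read_state();x,y,z=s["ee_pos"];R0=rot(s["tcp_rot"]);print(s["ee_pos"],s["width"],s["contact_force"],"axis",R0.as_matrix()[:,2],s["qpos"].round(3))
print("rotfix",np.degrees((R0.inv()*R.from_quat([.1385,.99036,0,0])).as_rotvec())/30)
P=C.reshape(-1,3);P=P[np.hypot(P[:,0]-x,P[:,1]-y)<.025];print(np.histogram(P[:,2],np.arange(z+.006,z+.036,.002)))
print("small rim",rimfit(C,x,y,.024,z+.0185))
print("brass rim",rimfit(C,.4425,.058,.032,.064))
K,A,o=pose("side");p,d=camera("side");Q=cloud(d,K,A,o);Q[d==0]=np.nan;np.savez("s10",p=p,d=d)
K2,A2,o2=pose("wrist")
for nm,Q in(("side",Q),("wrist",C)):
    P=Q.reshape(-1,3);P=P[(np.hypot(P[:,0]-x,P[:,1]-y)<.03)&(P[:,2]>z-.053)&(P[:,2]<z-.002)]
    f=lambda a:np.hypot(P[:,0]-a[0]-a[2]*(P[:,2]-z),P[:,1]-a[1]-a[3]*(P[:,2]-z))-.019
    r=least_squares(f,[x,y,0,0],loss="soft_l1",f_scale=.001);print(nm,"cyl",r.x,np.abs(r.fun).mean(),len(P))
E
```

```text
[0.44301646 0.05850384 0.15499242] 0.4148967180240211 [-0.74810618 -0.11617004 -1.04109434] axis [ 1.86435820e-03  5.29079572e-05 -9.99998261e-01] [-0.12   0.419  1.946  0.     0.774 -1.415]
rotfix [0.00107152 0.00339712 0.00275965]
(array([ 245,  266,  268,  289,  328, 1186,  232,   89,  103,  100,  109,
        112,  110,  118]), array([0.16099242, 0.16299242, 0.16499242, 0.16699242, 0.16899242,
       0.17099242, 0.17299242, 0.17499242, 0.17699242, 0.17899242,
       0.18099242, 0.18299242, 0.18499242, 0.18699242, 0.18899242]))
small rim ((array([0.44172386, 0.05874959, 0.0173973 ]), np.float64(0.0011557934872955802)), 2120, np.float64(0.17212361977294244))
brass rim ((array([0.44226309, 0.0581708 , 0.02408369]), np.float64(0.0008000792993215621)), 457, np.float64(0.06395712188561498))
side cyl [ 0.44197272  0.05910403 -0.0073898  -0.00197351] 0.0009715327073475634 264
wrist cyl [ 0.44031195  0.05924002 -0.00577109 -0.00402993] 0.0016139462049336018 2827
```

View pics/w10.png

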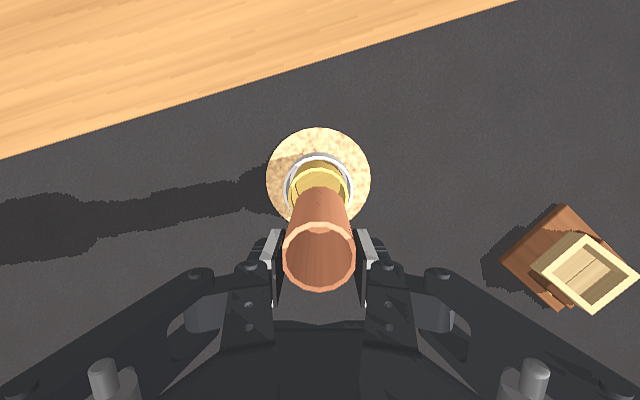

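The copper pot is upright, and within 1 mm of the brass pot's axis. Next I'll lower it.

Call:
servo_tool(slide=[[0,-0.002,0.05],[0,-0.002,0.1],[0,-0.002,0.14],[0,-0.002,0.17],[0,-0.002,0.2]], turn=[[0,0,0],[0,0,0],[0,0,0],[0,0,0],[0,0,0]])

```text
time: 16.75
ee_pos: [0.443, 0.058, 0.0945]
tcp_rot: [0.001, 0.138, 0.99, 0.0]
contact_force: [0.5, 0.0, -0.6]
width: 0.413
```

Call:
servo_tool(slide=[[0,0,0.02],[0,0,0.04],[0,0,0.055],[0,0,0.065],[0,0,0.065]], turn=[[0,0,0],[0,0,0],[0,0,0],[0,0,0],[0,0,0]])

```text
time: 17.17
ee_pos: [0.443, 0.0574, 0.0753]
tcp_rot: [0.001, 0.138, 0.99, -0.0]
contact_force: [0.3, -0.2, -0.3]
width: 0.408
```

Call:
servo_tool(slide=[[0,0,0.008],[0,0,0.015],[0,0,0.02],[0,0,0.023],[0,0,0.023]], turn=[[0,0,0],[0,0,0],[0,0,0],[0,0,0],[0,0,0]])

```text
time: 17.58
ee_pos: [0.4432, 0.0573, 0.0689]
tcp_rot: [0.001, 0.138, 0.99, -0.0]
contact_force: [0.3, -0.4, 0.7]
width: 0.411
```

Call:
servo_tool(slide=[[0,0,0.004],[0,0,0.007],[0,0,0.007],[0,0,0.007]], turn=[[0,0,0],[0,0,0],[0,0,0],[0,0,0]])

```text
time: 17.92
ee_pos: [0.4438, 0.0573, 0.0687]
tcp_rot: [0.002, 0.138, 0.99, -0.0]
contact_force: [-2.2, 0.2, 20.1]
width: 0.411
```

```bash
python3 - <<'E'
from h import *
p,d,C,s=look("w11",0);print(s["ee_pos"],s["contact_force"])
print("small rim",rimfit(C,.443,.058,.024,.086))
E
```

```text
[0.44380503 0.05728448 0.0686898 ] [-2.21451227  0.15345703 20.12831753]
small rim ((array([0.44235556, 0.05777939, 0.01738808]), np.float64(0.0011697828349243418)), 2254, np.float64(0.08576852999388634))
```

Call:
servo_tool(slide=[[0,0,0],[0,0,0],[0,0,0],[0,0,0],[0,0,0]], turn=[[0,0,0],[0,0,0],[0,0,0],[0,0,0],[0,0,0]], fingers=1)

```text
time: 18.38
ee_pos: [0.443, 0.0574, 0.0664]
tcp_rot: [0.001, 0.138, 0.99, -0.0]
contact_force: [0.3, 1.0, 0.3]
width: 1.0
```

Call:
servo_tool(slide=[[0,0,-0.05],[0,0,-0.15],[0,0,-0.25],[0,0,-0.35],[0,0,-0.4]], turn=[[0,0,0],[0,0,0],[0,0,0],[0,0,0],[0,0,0]])

```text
time: 18.8
ee_pos: [0.444, 0.0574, 0.1893]
tcp_rot: [0.003, 0.138, 0.99, 0.0]
contact_force: [0.4, -0.3, 0.7]
width: 1.001
```

Call:
servo_tool(slide=[[0,0,0],[0,0,0],[0,0,0]], turn=[[0,0,0],[0,0,0],[0,0,0]])

```text
time: 19.05
ee_pos: [0.442, 0.0575, 0.1858]
tcp_rot: [-0.0, 0.138, 0.99, -0.0]
contact_force: [0.4, -0.2, -0.2]
width: 0.997
```

```bash
python3 - <<'E'
from h import *
p,d,C,s=look("w12");print(s["ee_pos"],s["contact_force"])
def ring(h,lo,hi):
    P=C.reshape(-1,3);r=np.hypot(P[:,0]-.4425,P[:,1]-.058);P=P[(r>lo)&(r<hi)&(abs(P[:,2]-h)<.003)];return circ(P),len(P),np.median(P[:,2])
print("small",ring(.086,.010,.024));print("brass",ring(.064,.0215,.03));print("large",ring(.04,.027,.038))
E
```

```text
[0.44202957 0.0574866  0.1857849 ] [ 0.43991342 -0.2273354  -0.181171  ]
small ((array([0.44335515, 0.05785827, 0.01720166]), np.float64(0.0007969917551991498)), 452, np.float64(0.08588436712123265))
brass ((array([0.44273557, 0.05800923, 0.02429353]), np.float64(0.0007802853349500819)), 384, np.float64(0.06404455359441247))
large ((array([0.44363876, 0.05780354, 0.03131168]), np.float64(0.0007605016463736309)), 418, np.float64(0.04002321967943698))
```

View pics/w12.png

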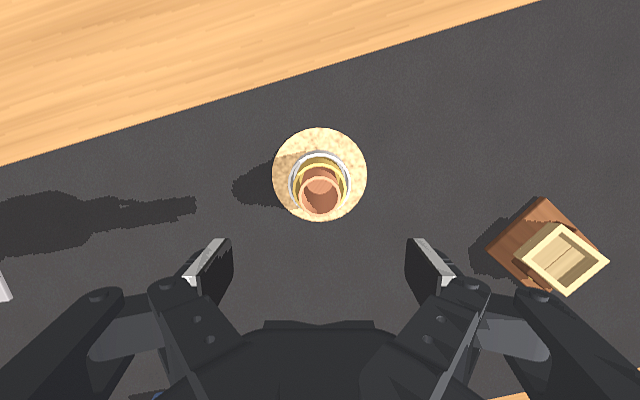

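The last view shows the three pots nested and upright on the pad at (320,180). The jaws are open and well clear.

```bash
python3 -c "
from workcell import *
print(finish_job())"
```

```text
the job is handed in; nothing more can be done
None
```

I nested the three pots on the cork pad in order (aluminium, brass, copper) and handed the job in at about 19 s of robot time. Each pot was lowered until the wrist showed contact (9 to 20 N) while still gripped, then released.

- **Final wrist-camera check:** the rims measured 40.0, 64.0 and 85.9 mm, against 40, 64 and 86 mm for fully seated pots. The three axes were within about 1 mm of each other and of the pad centre, with the gripper open and clear.
- **Bystanders:** I did not measure the jar, the ring box and the handpiece again at the end. No path went near them and I saw no unexpected contact forces.
- **Disagreements:** the cameras differed by 2–4 mm at first, so I used the wrist camera for the final positions. A side-camera fit suggested the brass pot tilted about 0.03 rad while carried, within the 0.1 rad limit. One early fit of the large pot's rim, with brass already inside it, was off by about 4 mm. The final fit put it back within 1 mm.

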